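# Feed a manifold block through the guard flap of a gravity slide

## Task

Feed the aluminium manifold block lying on the infeed table into the station: with the fingertips push it, gently and flat on the table, between the guides and through the hanging guard flap, until it tips over the inner edge and slides down to rest against the end stop. Then draw the fingers back so that the flap swings shut behind it. Do not grip or lift the block, and leave the brass silencer, the steel bush and the screwdriver where they are.

Things in the scene. Friction and masses are not known exactly. Their poses are not given: they have to be found in the camera images.
- station: Fixed bench-top feed station. Origin on the work surface straight below the closed flap; x is the feed direction (infeed table, under the flap, down the slide), y to its left, z up; all x below are in this frame. Infeed table: level smooth dark steel sheet, top 140 mm above the work surface, from x = -215 to 0 mm and 300 mm wide, then 66 mm wide up to x = +30 mm, open toward -x.
- doorway (a point): Point on the infeed sheet (140 mm above the work surface), below the closed flap, midway between the guides; axes as the station's. Two steel guide rails 24 mm high and 4 mm thick stand on the sheet: a straight throat 66 mm wide from x = -32 to 0 mm, its mouth flaring at 18 degrees to 96 mm wide at x = -78 mm.
- lintel (a point): Middle of the top of the flap frame, 70 mm above the infeed sheet. Lintel: x = -4 to +6 mm, 102 mm wide, its underside 63 mm above the sheet; 16 mm square uprights either side of a doorway 70 mm wide. Behind it a clear guard with closed sides (68 mm apart inside) and closed top (outside 65 mm above the sheet) runs to x = 198 mm. Nothing of the station is higher.
- edge (a point): Middle of the inner edge of the infeed sheet, x = +30 mm, 140 mm above the work surface. Here a slippery white plastic-lined slide begins, falling at 32 degrees for 180 mm to a rubber-faced end stop. A block whose middle has passed this edge tips and slides down by itself (its rear face is then at x = -15 mm); at rest against the stop its middle is at x = 152 mm, 80 mm above the work surface.
- flap (a joint): Angle of the guard flap, rad: 0 hanging shut, 1.45 fully open. Steel sheet 60 mm wide, 3 mm thick, hung on a pin 58 mm above the infeed sheet at x = +4 mm, lower edge 4 mm above the sheet. Opens inwards only (lower edge toward +x), weighs 70 g, falls shut by its own weight; a light push opens it.
- block_center (a point): Centre of the block to feed: plain aluminium, 90 mm (its x) by 50 mm (its y) by 28 mm high (its z), rows of dark bores in the top, 0.2 to 0.4 kg, lying flat on the infeed table in front of the guides with its long side roughly along the feed direction.
- silencer_mid (a point): Bystander: brass silencer, upright, 23 mm across and 39 mm high, on the infeed table beside the guides; point half-way up.
- bush_mid (a point): Bystander: plain steel bush, a ring 30 mm across and 22 mm high, on the infeed table beside the guides on the other side; point half-way up.
- driver_mid (a point): Bystander: screwdriver 190 mm long lying on the work surface left of the station; point on its axis at the middle of its length.
Things that resemble listed ones, but are neither listed nor needed, are in the scene too. What is meant by the part that bears block_center is not purple, and is the larger of those in its own colour.

How it is judged:
By the outcome, as a careful person would: the job done as asked, in the order asked, and still so for the second after the job is handed in, with the robot touching nothing.
It also fails if it takes over 61 s, if anything falls off the work surface, if the arm or the gripper's body presses on something with over 40 N, if the wrist force passes 120 N, or if a joint passes its speed limit or range.

## Robot

A 6-joint arm with a two-finger parallel gripper is mounted at the origin on the work surface. World frame = base frame: x ahead of the robot, y to its left, z up, the work surface at z = 0. Lengths are in mm, angles in rad, forces in N, time in s.
With the tool pointing down it reaches from about 350 to 875 mm from the base axis. Payload 4.2 kg.
Tool frame: the origin (TCP) lies at the very end of the fingers, on their centre line; the grasp point (between the pads) lies 19 mm behind it; x points along the fingers, z is the direction in which the jaws open and shut, and the axes are right-handed (so a half turn about x gives the same grasp; the last joint's range is limited). The gripper opens to 85 mm and grips with 20 to 120 N. Pads are 22 mm wide; open, the fingers measure 114 mm over their backs; the gripper's body (76 mm by 85 mm) begins 54 mm behind the grasp point. The pads swing forward as they close: fully open they stand 13 mm farther back than shut.
Start: joints at [1.429, 0.385, 0.008, 0, -1.194, -0.259], TCP at [243.814, 575.46, 231.312] pointing down, gripper open.
Joint ranges: [-3.14, 3.14], [-1.21, 2.06], [-1.07, 1.41], [-3.16, 2.05], [-2.99, -0.16], [-3.1, 3.1]. Speed limits (rad/s): [2.79, 2.79, 3.14, 3.14, 3.14, 3.14].

## Interface

Orientations are given as a unit quaternion [w, x, y, z].
In Python, from bench import arm gives the robot as it stands. The module is installed in compiled form; this text tells all that it offers.
- The arm moves only by the tool apply_moves, never from a script. Its argument "commands" is a list of rows, each a list of 2 entries, a list of its own where there are three numbers: the shift along the world's x, y, z in m, then the turn, a rotation vector about the world's x, y, z in degrees. A call has 1 to 8 rows; each row shifts and turns the pose as measured when the row begins; what a row does not reach is not made up. A row lasts 1/8 s, in which the tool goes at most 62.5 mm and 10.7 degrees, less where a joint would pass 70% of its speed; a pose out of reach is approached as far as the arm can. A call is refused whole if a number of a shift passes 0.0625 or a number of a turn 10.7, either way. A call with a gripper value outside its range is refused whole. "fingers" is the opening, from 0 (shut) to 1 (fully open), set as the call begins (left out, the last holds). The fingers move at their own pace and stop on an object; "newtons" is the grip in N (left out, the last holds). Time passes only in rows, so rows that do not move let the fingers close. It gives the time, the measured TCP pose, the force and the opening at its end, in the units of the state.
- arm.get_state(): the state, without advancing time (a new reading comes with each control period).
- arm.grab_frame(name): name is "scene" or "top" or "wrist"; returns a dict with "image" (384x512x3 uint8, red, green, blue), "fovy" (degrees; the focal length in pixels is half the picture's height over the tangent of half this angle, whatever the lens; pixels are square), "cx", "cy" (the principal point, pixels), "R" (3x3) and "t" (3): a world point X has camera coordinates R X + t. Camera axes: x right, y down, z forward; pixel columns grow to the right and rows downward; lengths in mm; the calibration is good to about 2 mm. A picture is of the moment at which its call begins. There is no depth.
- arm.finish_job(): hands the job in, once; it reports no verdict.
Trained networks look in the newest picture that a camera, given by its name, has taken for a name from the list of things; names that differ only in an ending like _2 or _b are one class to them, and where a whole thing is asked for, a point or a joint stands for the part that bears it (a point fixed in the world has none). Each returns a list of dicts, best first, with "conf" (0 to 1); they miss things now and then, are a little off and sometimes report something else, mostly with a low value. They report only what shows in the picture. A call takes as long as a camera call. They do not tell look-alikes from the thing itself.
- arm.cut_out(camera, thing): "mask" (384x512 bool, what is visible of it) and "centre" ([column, row] in pixels, amid what is visible of it).
- arm.pinpoint(camera, thing): "centre" ([column, row] in pixels: a listed point, or the origin of a listed thing).
The state is a dict: "clock": time; "qpos": joint angles; "joint_vel": joint speeds; "effort": joint torques, N m; "tool_pos": TCP position; "orientation": TCP orientation; "wrist_force": force on the tool from outside, world axes, zero at the start; "ft_torque": the same for the moment, N m; "grip_width": finger opening in mm.
Only numpy, scipy, OpenCV 4.12 (cv2) and the standard library are available. Lean on these libraries where they do the work, as an engineer would, in place of code of your own. Each camera call takes 0.05 s, during which the arm holds its last target. There are 200 camera calls.

## Working session

There is one attempt and no reset: what is moved stays moved. The work goes in short steps, Python scripts to look and compute and a tool call to move; the robot and the scene stay as the last step left them, time stands still between calls to the robot, and variables do not carry over. Pictures are saved under pics/ and viewed, about 8 in all and at most 12, crops included, and the job is handed in when it is done.

Besides the shell and the picture viewer there is one more tool, called after "Call:" as name(argument=value, ...), one argument or row to a line, values as JSON. apply_moves: Moves the arm, as the interface text tells. Its arguments: {"type":"object","properties":{"commands":{"type":"array","items":{"type":"array"}},"fingers":{"type":"number"},"newtons":{"type":"number"}},"required":["commands"]}

```bash
mkdir -p pics
cat > h.py <<'E'
import numpy as np, cv2
from bench import arm
def cam(f):
    fl=192/np.tan(np.radians(f["fovy"])/2); return fl,np.array(f["R"]),np.array(f["t"])
def proj(f,X):
    fl,R,t=cam(f); c=np.atleast_2d(X)@R.T+t
    return np.c_[f["cx"]+fl*c[:,0]/c[:,2], f["cy"]+fl*c[:,1]/c[:,2]]
def back(f,uv,z):
    fl,R,t=cam(f); uv=np.atleast_2d(uv).astype(float)
    d=np.c_[(uv[:,0]-f["cx"])/fl,(uv[:,1]-f["cy"])/fl,np.ones(len(uv))]@R
    o=-R.T@t; return o+d*((z-o[2])/d[:,2])[:,None]
def save(f,n,s=1.5): cv2.imwrite("pics/"+n,cv2.resize(f["image"][:,:,::-1],None,fx=s,fy=s))
E
python3 - <<'E'
from h import *
s=arm.get_state(); print(s)
Z=dict(doorway=140,lintel=210,edge=140,flap=170,block_center=154,silencer_mid=159.5,bush_mid=151,driver_mid=12)
ims=[]
for n in("scene","top"):
    f=arm.grab_frame(n); ims.append(f["image"])
    for k in Z:
        for m in (arm.pinpoint(n,k) if k!="flap" else [])[:3]:
            print(n,k,round(m["conf"],2),np.round(m["centre"]),back(f,m["centre"],Z[k])[0].round(1))
        if k=="block_center":
            for m in arm.cut_out(n,k)[:4]:
                u=np.argwhere(m["mask"])[:,::-1]; P=back(f,u[:, :],168 if n=="top" else 160)[:,:2]
                r=cv2.minAreaRect(P.astype(np.float32)); print("  cut",round(m["conf"],2),np.round(m["centre"]),r, f["image"][m["mask"]].mean(0).round())
    save(f,n+"0.png")
E
```

```text
{'clock': 0.0, 'qpos': array([ 1.42859625e+00,  3.85580278e-01,  6.61526144e-03, -5.13767944e-04,
       -1.19398044e+00, -2.58616264e-01]), 'joint_vel': array([-0.00087781, -0.00077175,  0.00054795, -0.00020684, -0.0011916 ,
       -0.00077598]), 'effort': array([ 4.51641881e-04, -3.92283475e+01,  1.88396412e+01,  4.18599218e+00,
       -4.62396769e-03, -6.17328780e-06]), 'tool_pos': array([243.59768324, 574.93954059, 230.20092906]), 'orientation': array([-0.39085731, -0.58893278, -0.38994652,  0.59019526]), 'wrist_force': array([-0.3498436 ,  0.39193405, -0.50929352]), 'ft_torque': array([-0.00876335, -0.01955733,  0.01353425]), 'grip_width': 85.59320785509745}
scene doorway 0.97 [162. 221.] [694.1  15.8 140. ]
scene doorway 0.49 [210. 174.] [554.7  68.4 140. ]
scene lintel 0.95 [162. 205.] [691.8  31.8 210. ]
scene lintel 0.16 [131. 177.] [652.1 -56.  210. ]
scene edge 0.56 [157. 231.] [718.3  15.8 140. ]
scene block_center 0.93 [316. 210.] [579.7 315.  154. ]
scene block_center 0.8 [210. 173.] [559.9  71.1 154. ]
scene block_center 0.73 [241. 149.] [475.5 114.1 154. ]
  cut 0.85 
[... 845 characters left out ...]
] [562.   81.6 154. ]
top block_center 0.89 [210. 205.] [507.1 299.4 154. ]
top block_center 0.69 [291. 254.] [380.   88.2 154. ]
  cut 0.96 [294. 183.] ((562.1918334960938, 78.41561889648438), (55.17724609375, 94.75634765625), 83.69898986816406) [243. 244. 246.]
  cut 0.6 [292. 256.] ((377.50311279296875, 82.919677734375), (63.141597747802734, 35.889808654785156), 7.898892879486084) [223. 226. 229.]
  cut 0.56 [212. 207.] ((501.5899658203125, 294.1476135253906), (47.63426208496094, 82.10609436035156), 23.367870330810547) [180. 111. 227.]
top silencer_mid 0.48 [354. 164.] [617.5 -77.5 159.5]
top bush_mid 0.62 [274. 140.] [681.2 132.9 151. ]
top driver_mid 0.76 [162. 232.] [436.6 449.   12. ]
```

View pics/scene0.png

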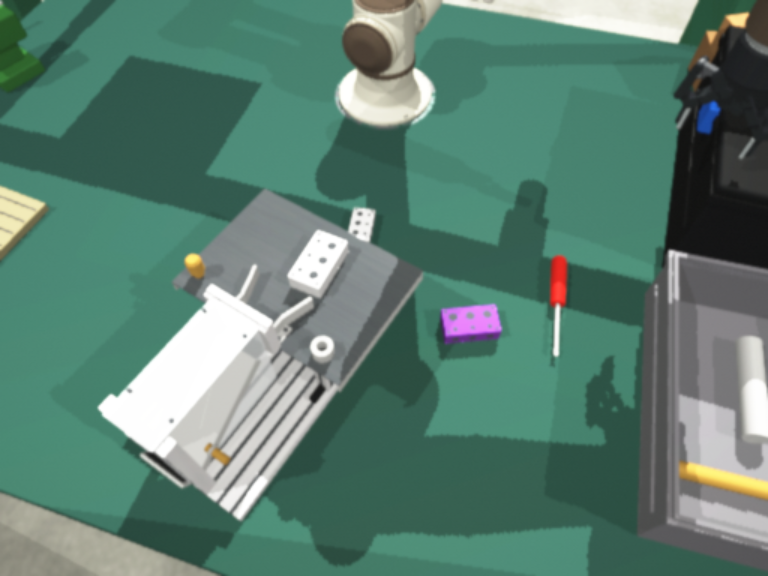

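View pics/top0.png

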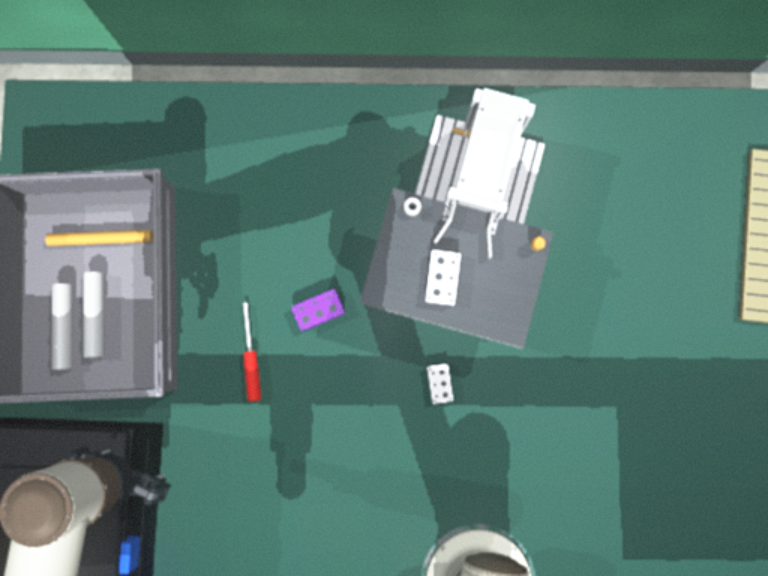

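The top view shows the silver block at about (443,278) in the 1.5x picture. It sits before the flared guides, with the bush at (412,206), the silencer at (539,243) and look-alikes off the table (purple, and a smaller silver one). Next I fit the station and block poses.

```bash
cat >> h.py <<'E'
from scipy.optimize import least_squares, minimize
def rot(a): c,s=np.cos(a),np.sin(a); return np.array([[c,-s],[s,c]])
def place(p,L): L=np.atleast_2d(L).astype(float); return np.c_[L[:,:2]@rot(p[2]).T+p[:2],L[:,2]]
BOX=np.array([[a*45,b*25,140+h] for a in(-1,1) for b in(-1,1) for h in(0,28)])
def boxmask(f,p):
    m=np.zeros((384,512),np.uint8); h=cv2.convexHull((proj(f,place(p,BOX))*16).round().astype(np.int32))
    cv2.fillConvexPoly(m,h,1,cv2.LINE_8,4); return m>0
def fitblock(fm,p0):
    def c(p): return -sum((boxmask(f,p)&m).sum()/(boxmask(f,p)|m).sum() for f,m in fm)
    r=minimize(c,p0,method="Nelder-Mead",options=dict(initial_simplex=np.array(p0)+np.array([[0,0,0],[8,0,0],[0,8,0],[0,0,.15]])))
    return r.x,r.fun
E
python3 - <<'E'
from h import *
L=np.array([[-215,150,140],[-215,-150,140],[0,-150,140],[0,150,140]])
S=[("top",[[364,303],[524,347],[551,232],[393,190]]),("scene",[[422,272],[266,191],[178,283],[340,388]])]
F={};fm=[]
for n,_ in S:
    F[n]=arm.grab_frame(n)
    ms=arm.cut_out(n,"block_center"); 
    m=min(ms,key=lambda m:np.linalg.norm(np.array(m["centre"])-([294,184] if n=="top" else [212,174])))["mask"]; fm.append((F[n],m))
for use in(S[:1],S[1:],S):
    r=least_squares(lambda p:np.concatenate([(proj(F[n],place(p,L))-np.array(u)/1.5).ravel() for n,u in use]),[690,17,-.25],x_scale=[10,10,.1],loss="soft_l1")
    print(r.x.round(3),r.fun.round(1))
p=r.x; np.save("st.npy",p)
for use in(fm[:1],fm[1:],fm):
    b,c=fitblock(use,[562,78,-.1]); print("block",b.round(3),c, "in station",(rot(-p[2])@(b[:2]-p[:2])).round(1),b[2]-p[2])
f=F["top"]; im=cv2.resize(f["image"][:,:,::-1],None,fx=4,fy=4)
def pl(L,col,q=p):
    u=proj(f,place(q,L))*4+1.5; cv2.polylines(im,[u.round().astype(int)],False,col,1)
pl(np.r_[L,L[:1]],(0,0,255))
for s in(1,-1): pl([[-78,s*48,164],[-32,s*33,164],[0,s*33,164]],(0,255,0))
pl([[-4,-51,210],[6,-51,210],[6,51,210],[-4,51,210],[-4,-51,210]],(255,0,0))
pl([[-45,-25,168],[45,-25,168],[45,25,168],[-45,25,168],[-45,-25,168]],(0,0,255),b)
cv2.imwrite("pics/ov.png",im[430:1000,900:1550])
E
```

```text
[ 6.8505e+02  2.1746e+01 -2.5400e-01] [-2.3  0.5  0.6  0.6  1.9 -0.3 -0.6 -1. ]
[ 6.92407e+02  2.86850e+01 -2.65000e-01] [ 2.   0.3 -0.1 -1.  -3.8  0.1  0.2 -0.1]
[ 6.88126e+02  2.57700e+01 -2.59000e-01] [-4.1 -1.1 -1.4 -0.4  0.3 -1.1 -1.9 -2.5  1.  -2.  -1.1 -2.6 -4.2 -1.6
 -0.3 -2.8]
block [ 5.61617e+02  7.81360e+01 -1.88000e-01] -0.8873812754409769 in station [-135.7   18.2] 0.07159816192769863
block [ 5.63951e+02  7.96360e+01 -9.30000e-02] -0.9520905923344948 in station [-133.8   20.2] 0.16593635301200005
block [ 5.63626e+02  7.84670e+01 -1.18000e-01] -1.8333246941737507 in station [-133.8   19. ] 0.14088216799634173
```

View pics/ov.png

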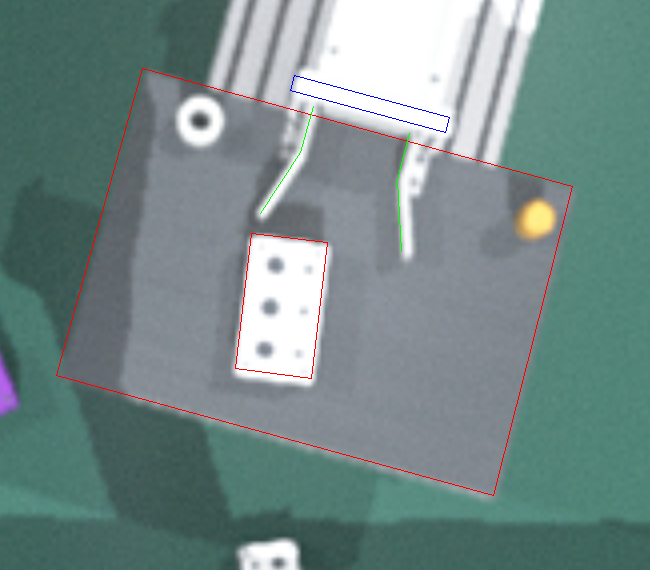

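The overlay fits within a few mm: the green rail lines lie near (305,110) and (407,250), and the station probably sits slightly further right. The block is about 19 mm left of centre and yawed about 0.1 rad, so I'll square it up with a side push first. I'm computing the tool axes before that move.

```bash
cat >> h.py <<'E'
from scipy.spatial.transform import Rotation as Ro
def tool():
    s=arm.get_state(); q=s["orientation"]; M=Ro.from_quat([q[1],q[2],q[3],q[0]]).as_matrix(); return s,M
E
python3 - <<'E'
from h import *
s,M=tool(); print(M.round(3)); print("jaw azimuth deg",np.degrees(np.arctan2(M[1,2],M[0,2])), "station",np.degrees(-.257))
E
```

```text
[[-0.     0.921 -0.39 ]
 [ 0.    -0.39  -0.921]
 [-1.    -0.    -0.   ]]
jaw azimuth deg -112.96261971202715 station -14.725015334862157
```

Call:
apply_moves(
  commands=[
    [[0.02,-0.028,0.005],[0,0,-5.1]],
    [[0.02,-0.028,0.005],[0,0,-5.1]],
    [[0.02,-0.028,0.005],[0,0,-5.1]],
    [[0.02,-0.028,0.005],[0,0,-5.1]],
    [[0.02,-0.028,0],[0,0,-5.1]],
    [[0.02,-0.028,0],[0,0,-5.1]],
    [[0.02,-0.028,0],[0,0,-5.1]],
    [[0.02,-0.028,0],[0,0,-5.1]],
  ],
  fingers=0.45,
)

```text
clock: 2.1
tool_pos: [406.7, 346.3, 252.0]
orientation: [0.154, 0.691, 0.154, -0.69]
wrist_force: [0.3, 0.5, -0.2]
grip_width: 38.4
```

Call:
apply_moves(
  commands=[
    [[0.02,-0.028,0],[0,0,-5.1]],
    [[0.02,-0.028,0],[0,0,-5.1]],
    [[0.02,-0.028,0],[0,0,-5.1]],
    [[0.02,-0.028,0],[0,0,-5.1]],
    [[0.02,-0.028,0],[0,0,-5.1]],
    [[0.02,-0.028,0],[0,0,-5.1]],
    [[0.02,-0.028,0],[0,0,-5.1]],
    [[0.02,-0.028,0],[0,0,-5.1]],
  ],
)

```text
clock: 3.1
tool_pos: [571.6, 114.4, 253.6]
orientation: [-0.105, 0.701, -0.104, -0.698]
wrist_force: [1.1, 0.7, 0.0]
grip_width: 38.6
```

Run:
```python
from h import *
s,M=tool(); print(s["tool_pos"],s["grip_width"],s["qpos"].round(2),np.degrees(np.arctan2(M[1,2],M[0,2])))
f=arm.grab_frame("wrist"); save(f,"w1.png"); cv2.imwrite("w1raw.png",f["image"]); 
for k,z in dict(doorway=140,lintel=210,block_center=154,silencer_mid=159.5,bush_mid=151).items():
    for m in arm.pinpoint("wrist",k)[:2]: print(k,round(m["conf"],2),np.round(m["centre"]),back(f,m["centre"],z)[0].round(1))
ms=arm.cut_out("wrist","block_center")
if ms:
    m=ms[0]["mask"]; print(m.sum(),fitblock([(f,m)],[562,78,-.13]))
```

```text
[571.57714134 114.42359236 253.59921935] 38.572418236399756 [ 0.48  0.3  -0.07  0.   -1.2  -0.77] 163.01474921672494
doorway 0.94 [ 88. 126.] [687.3  22.4 140. ]
doorway 0.39 [150. 118.] [636.4  31.1 140. ]
lintel 0.82 [ 33. 141.] [685.1  26.  210. ]
block_center 0.8 [254. 152.] [562.1  80.6 154. ]
block_center 0.77 [409.  76.] [436.   60.1 154. ]
bush_mid 0.86 [139. 249.] [686.8 134.  151. ]
2514 (array([ 5.62e+02,  7.80e+01, -1.30e-01]), np.float64(-0.0))
```

View pics/w1.png

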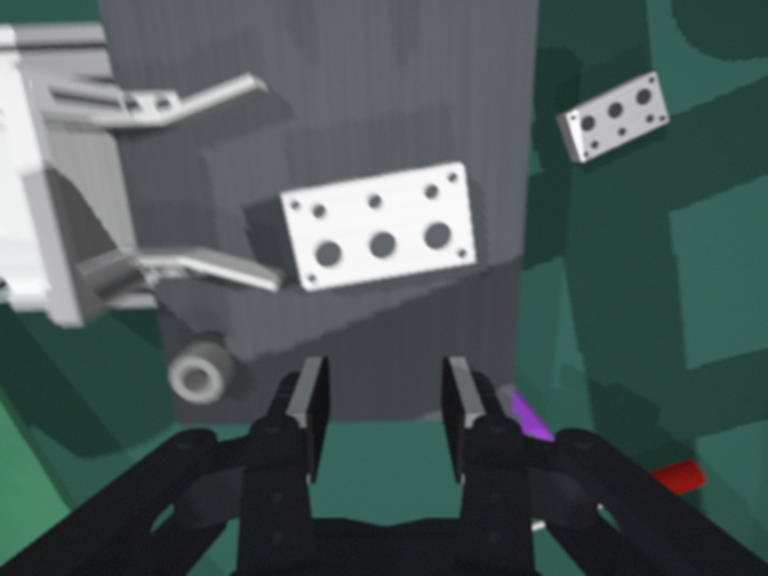

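The wrist view shows the block's top corners at (281,193), (463,163), (476,260) and (303,290). The rail tips are at (258,80) and (281,283), and the bush at (200,370). I'll refine from these.

Run:
```python
from h import *
f=arm.grab_frame("wrist")
c=back(f,np.array([[281,193],[463,163],[476,260],[303,290]])/1.5,168); 
print(c.round(1)); print("ctr",c.mean(0), "yaws",[np.degrees(np.arctan2(*(a-b)[1::-1])).round(1) for a,b in((c[0],c[1]),(c[3],c[2]))], np.linalg.norm(c-np.roll(c,1,0),axis=1))
g=back(f,np.array([[262,88],[281,280],[188,113],[192,250]])/1.5,164); print(g.round(1))
t=back(f,np.array([[540,0],[522,250],[515,395],[180,422],[102,0]])/1.5,140); print(t.round(1))
def res(p):
    s=lambda X:(X[:,:2]-p[:2])@rot(p[2])
    G=s(g);T=s(t); return np.r_[(G-[[-78,-50],[-78,50],[-32,-35],[-32,35]]).ravel(),T[:3,0]+215,T[3]-[0,150],T[4,0]]
r=least_squares(res,[687,22,-.257],x_scale=[1,1,.01],loss="soft_l1"); print(r.x,res(r.x).round(1)); np.save("st.npy",r.x)
p=r.x; print("block in st",((c.mean(0)[:2]-p[:2])@rot(p[2])), "tool in st",(arm.get_state()["tool_pos"][:2]-p[:2])@rot(p[2]))
```

```text
[[602.4  49.4 168. ]
 [513.9  61.4 168. ]
 [519.  109.7 168. ]
 [609.1  99.4 168. ]]
ctr [561.10000739  79.97771205 168.        ] yaws [np.float64(-7.7), np.float64(-6.5)] [50.41282691 89.33978144 48.6037268  90.69862144]
[[594.8   1.9 164. ]
 [619.4  91.9 164. ]
 [632.4   2.  164. ]
 [657.8  63.4 164. ]]
[[ 4.557e+02  1.000e-01  1.400e+02]
 [ 4.892e+02  1.198e+02  1.400e+02]
 [ 5.123e+02  2.104e+02  1.400e+02]
 [ 7.234e+02  1.678e+02  1.400e+02]
 [ 6.602e+02 -6.180e+01  1.400e+02]]
[ 6.82709693e+02  2.33419510e+01 -2.72923154e-01] [ -0.8   5.7  -1.4  -1.1 -10.7   0.8  -2.8  -3.1   2.7   2.7   0.5   0.3
   0.1   1.3]
block in st [-132.37458674   21.75991417] tool in st [-133.0533917   59.1932865]
```

Call:
apply_moves(
  commands=[
    [[0.006,0.02,0],[0,0,2]],
    [[0,0,-0.025],[0,0,0]],
    [[0,0,-0.025],[0,0,0]],
    [[0,0,-0.02],[0,0,0]],
    [[0,0,-0.015],[0,0,0]],
    [[0,0,-0.005],[0,0,0]],
    [[0,0,-0.003],[0,0,0]],
    [[0,0,0],[0,0,0]],
  ],
)

```text
clock: 4.5
tool_pos: [578.0, 145.8, 160.4]
orientation: [-0.087, 0.706, -0.083, -0.698]
wrist_force: [-0.0, 0.2, 0.5]
grip_width: 38.3
```

Run:
```python
from h import *
np.save("st.npy",[684.5,23,-.264]); p=np.load("st.npy")
s,M=tool(); print(s["tool_pos"],s["wrist_force"],(s["tool_pos"][:2]-p[:2])@rot(p[2]),np.degrees(np.arctan2(M[1,2],M[0,2])))
```

```text
[578.0028259  145.76122561 160.36627183] [-0.02641944  0.24099022  0.48713459] [-134.84127605   90.71822792] 166.17348921567364
```

Call:
apply_moves(
  commands=[
    [[-0.001,-0.005,-0.004],[0,0,-1.3]],
    [[-0.002,-0.007,-0.004],[0,0,0]],
    [[-0.002,-0.007,0],[0,0,0]],
    [[-0.001,-0.004,0],[0,0,0]],
    [[-0.001,-0.003,0],[0,0,0]],
    [[-0.001,-0.003,0],[0,0,0]],
    [[-0.001,-0.003,0],[0,0,0]],
    [[0,0,0],[0,0,0]],
  ],
)

```text
clock: 5.5
tool_pos: [569.6, 111.7, 153.8]
orientation: [-0.097, 0.706, -0.091, -0.695]
wrist_force: [-0.5, 0.1, -0.4]
grip_width: 38.4
```

```bash
cat >> h.py <<'E'
def st():
    p=np.load("st.npy"); s,M=tool()
    print("z",s["tool_pos"][2].round(1),"F",s["wrist_force"].round(1),"st",((s["tool_pos"][:2]-p[:2])@rot(p[2])).round(1),"az",np.degrees(np.arctan2(M[1,2],M[0,2])).round(1))
E
python3 - <<'E'
from h import *
st(); f=arm.grab_frame("wrist"); save(f,"w2.png")
E
```

```text
z 153.8 F [-0.5  0.1 -0.4] st [-134.    55.6] az 164.8
```

View pics/w2.png

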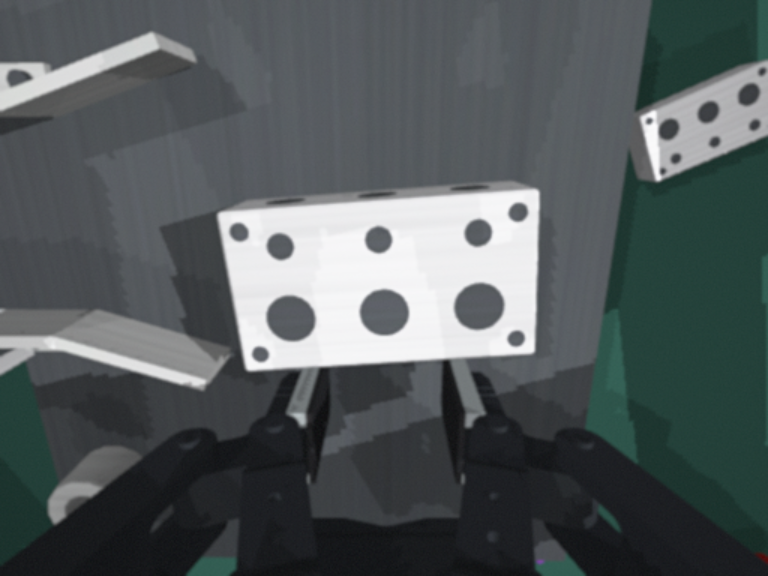

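The wrist view shows the block's left face right at the fingertips, (310,370) and (455,360), and nearly parallel to them. I'm continuing the side push.

Call:
apply_moves(
  commands=[
    [[-0.001,-0.003,-0.001],[0,0,0]],
    [[-0.001,-0.003,0],[0,0,0]],
    [[-0.001,-0.003,0],[0,0,0]],
    [[-0.001,-0.003,0],[0,0,0]],
    [[-0.001,-0.003,0],[0,0,0]],
    [[0,0,0],[0,0,0]],
  ],
)

```text
clock: 6.3
tool_pos: [565.4, 96.8, 153.5]
orientation: [-0.097, 0.707, -0.09, -0.695]
wrist_force: [-0.2, 0.4, 0.5]
grip_width: 38.4
```

Run:
```python
from h import *
st(); f=arm.grab_frame("wrist"); save(f,"w3.png")
```

```text
z 153.5 F [-0.2  0.4  0.5] st [-134.3   40.1] az 164.8
```

View pics/w3.png

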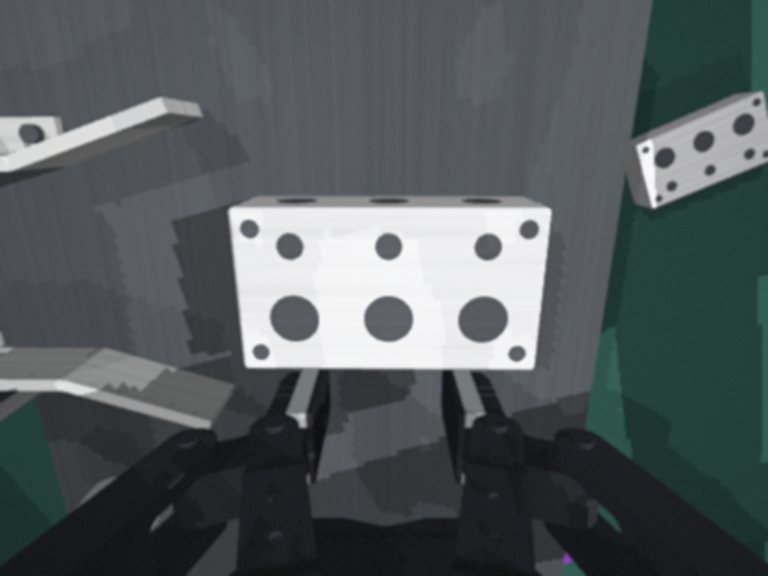

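The block is now square to the fingers, with corners at (230,210), (551,210), (536,367) and (245,368). The rail tips are at (163,97)-(200,113) and (235,385)-(211,428).

Run:
```python
from h import *
p=np.load("st.npy")
f=arm.grab_frame("wrist"); S=lambda u,z:((back(f,np.array(u)/1.5,z)[:,:2]-p[:2])@rot(p[2])).round(1)
print("block",S([[230,210],[551,210],[536,367],[245,368]],168).tolist())
print("tips top",S([[163,97],[236,385]],164).tolist(),"tips bottom",S([[200,113],[212,428]],140).tolist())
print("throat corners top (left rail, right)",S([[97,352]],164).tolist())
print("front edge",S([[652,0],[583,400]],140).tolist())
```

```text
block [[-93.0, -20.1], [-181.6, -20.1], [-182.3, 27.9], [-92.4, 28.8]]
tips top [[-76.9, -49.4], [-87.4, 37.1]] tips bottom [[-76.9, -46.6], [-66.5, 70.4]]
throat corners top (left rail, right) [[-44.1, 25.6]]
front edge [[-213.7, -77.0], [-211.3, 56.6]]
```

Run:
```python
from h import *
p=np.load("st.npy")
f=arm.grab_frame("wrist"); fl,R,t=cam(f); print("cam st",((-R.T@t)[:2]-p[:2])@rot(p[2]),(-R.T@t)[2],"axis",R[2])
im=cv2.resize(f["image"][:,:,::-1],None,fx=1.5,fy=1.5)
def pl(q,L,c): cv2.polylines(im,[((proj(f,place(q,L))+.5)*1.5).round().astype(int)],False,c,1)
for q,c in((p,(0,0,255)),([686,20,-.262],(0,255,255))):
  for s in(1,-1):
    for z in(140,164): pl(q,[[-78,s*48,z],[-32,s*33,z],[0,s*33,z]],c)
    pl(q,[[-78,s*48,140],[-78,s*48,164]],c)
  pl(q,[[-215,-150,140],[-215,150,140]],c)
save(f,"x.png"); cv2.imwrite("pics/ov2.png",im)
```

```text
cam st [-138.10487184  -38.70308446] 295.17414709077576 axis [ 0.09692463  0.29853541 -0.94946418]
```

View pics/ov2.png

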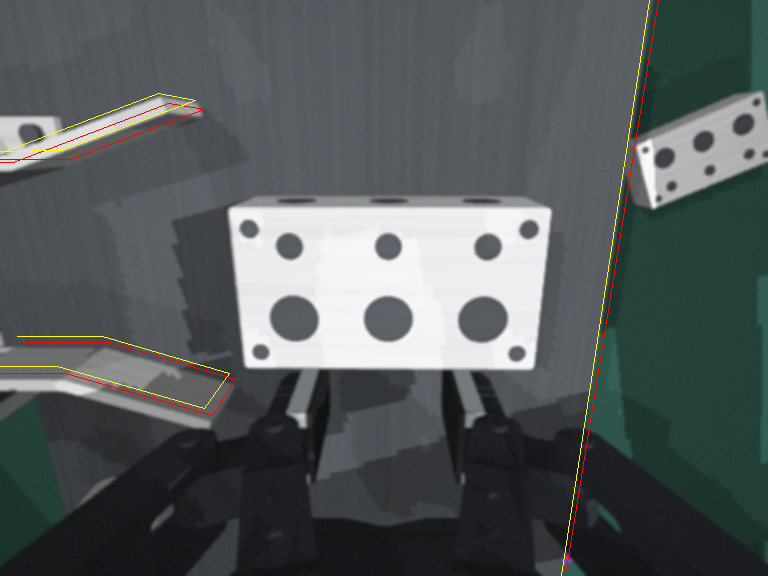

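The red model fits with about +1.5 mm still to add in y, so the block is about 2.7 mm left of centre. I'll nudge it, back off, lift and swing to behind the block.

Call:
apply_moves(
  commands=[
    [[-0.001,-0.003,0],[0,0,0]],
    [[0,0,0],[0,0,0]],
    [[0.004,0.015,0],[0,0,0]],
    [[0.002,0.008,0.02],[0,0,0]],
    [[0,0,0.03],[0,0,-9]],
    [[-0.01,0,0.005],[0,0,-9]],
    [[-0.015,0,0],[0,0,-9]],
    [[-0.015,-0.005,0],[0,0,-9]],
  ],
)

```text
clock: 7.45
tool_pos: [529.3, 115.4, 207.9]
orientation: [-0.312, 0.639, -0.311, -0.63]
wrist_force: [-0.5, 0.4, 0.0]
grip_width: 38.6
```

Call:
apply_moves(
  commands=[
    [[-0.015,-0.005,0],[0,0,-9]],
    [[-0.015,-0.005,0],[0,0,-9]],
    [[-0.015,-0.005,0],[0,0,-9]],
    [[0,-0.005,0],[0,0,-9]],
    [[0,0,0],[0,0,-9]],
    [[0,0,0],[0,0,-9]],
    [[0,0,0],[-1.3,-4.8,0]],
    [[0,0,0],[0,0,0]],
  ],
  fingers=0.22,
)

```text
clock: 8.45
tool_pos: [481.5, 98.9, 207.2]
orientation: [0.588, -0.443, 0.555, 0.387]
wrist_force: [-1.1, -0.3, 0.2]
grip_width: 18.9
```

Run:
```python
from h import *
np.save("st.npy",[685,24.5,-.264]); p=np.load("st.npy")
st(); s,M=tool(); print(M.round(3),s["tool_pos"],s["grip_width"]); f=arm.grab_frame("wrist"); save(f,"w4.png")
```

```text
z 207.2 F [-1.1 -0.3  0.2] st [-215.9   18.8] az 71.9
[[ 0.084 -0.947  0.31 ]
 [-0.038  0.308  0.951]
 [-0.996 -0.091 -0.01 ]] [481.47577517  98.94585011 207.1614316 ] 18.925003320589635
```

View pics/w4.png

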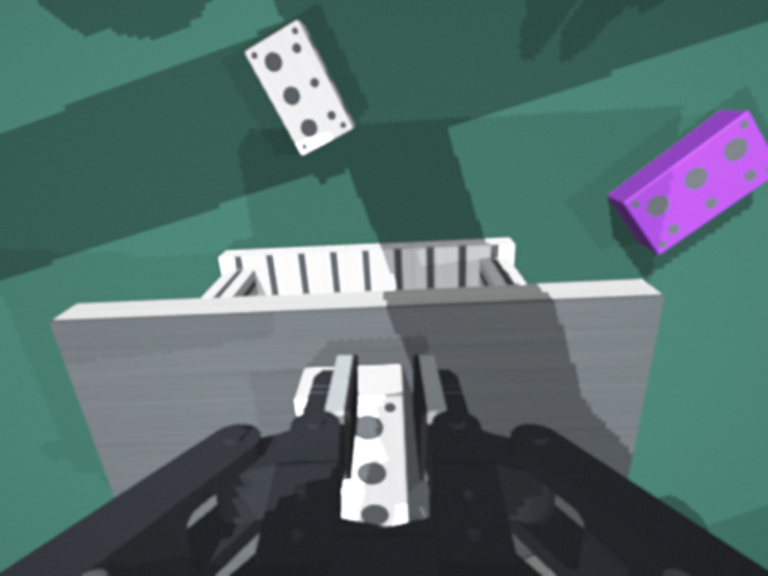

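The wrist camera now looks from behind (image up is -x). The table's infeed edge is at row ~300, and the block at (375,365)-(400,520) is left of the finger line, as expected. I'm shifting to the centreline and lowering.

Call:
apply_moves(
  commands=[
    [[-0.002,-0.01,0],[0,0,3]],
    [[0,-0.008,0],[0,0,0]],
    [[0,0,-0.02],[0,0,0]],
    [[0,0,-0.018],[0,0,0]],
    [[0,0,-0.007],[0,0,0]],
    [[0,0,0],[0,0,0]],
  ],
)

```text
clock: 9.25
tool_pos: [484.2, 82.2, 162.8]
orientation: [0.579, -0.456, 0.543, 0.402]
wrist_force: [0.5, 1.4, -0.1]
grip_width: 18.9
```

Run:
```python
from h import *
p=np.load("st.npy"); st()
f=arm.grab_frame("top"); F=arm.grab_frame("scene"); fm=[]
for n,g,u in(("top",f,[294,184]),("scene",F,[212,174])):
    ms=arm.cut_out(n,"block_center"); print(n,[(round(m["conf"],2),np.round(m["centre"])) for m in ms[:4]])
im=cv2.resize(F["image"][:,:,::-1],None,fx=4,fy=4)[400:950,500:1150]; cv2.imwrite("pics/s5.png",im)
```

```text
z 162.8 F [ 0.5  1.4 -0.1] st [-208.9    3.3] az 74.8
top [(0.87, array([209., 209.])), (0.86, array([300., 186.])), (0.78, array([290., 258.])), (0.41, array([318., 153.]))]
scene [(0.94, array([316., 213.])), (0.57, array([242., 150.])), (0.56, array([204., 168.]))]
```

View pics/s5.png

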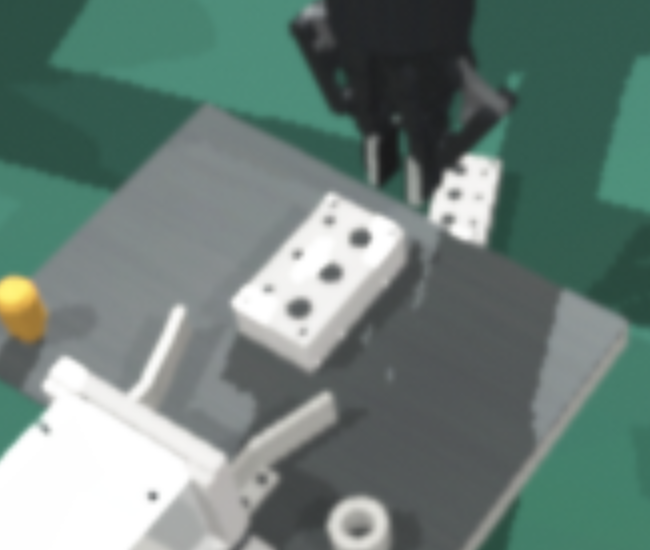

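The scene view shows the block at (320,280) square to and centred on the guide mouth, with the fingers behind it at (395,180). I'm lowering and starting the push.

Call:
apply_moves(
  commands=[
    [[-0.001,-0.003,-0.005],[0,0,0]],
    [[0,0,-0.004],[0,0,0]],
    [[0.005,-0.001,0],[0,0,0]],
    [[0.005,-0.001,0],[0,0,0]],
    [[0.005,-0.002,0],[0,0,0]],
    [[0.005,-0.001,0],[0,0,0]],
    [[0.005,-0.001,0],[0,0,0]],
    [[0.005,-0.002,0],[0,0,0]],
  ],
)

```text
clock: 10.45
tool_pos: [514.6, 70.9, 155.0]
orientation: [0.579, -0.456, 0.543, 0.402]
wrist_force: [-2.3, 0.6, 2.2]
grip_width: 18.6
```

```bash
python3 -c "
from h import *
st()"
```

```text
z 155.0 F [-2.3  0.6  2.2] st [-176.6    0.3] az 74.8
```

Call:
apply_moves(
  commands=[
    [[0.005,-0.001,-0.001],[0,0,0]],
    [[0.005,-0.002,0],[0,0,0]],
    [[0.005,-0.001,0],[0,0,0]],
    [[0.005,-0.001,0],[0,0,0]],
    [[0.005,-0.002,0],[0,0,0]],
    [[0.005,-0.001,0],[0,0,0]],
    [[0.005,-0.001,0],[0,0,0]],
    [[0.005,-0.002,0],[0,0,0]],
  ],
)

```text
clock: 11.45
tool_pos: [557.1, 58.9, 153.9]
orientation: [0.579, -0.456, 0.543, 0.402]
wrist_force: [-2.5, 1.5, 2.0]
grip_width: 18.7
```

Run:
```python
from h import *
st(); F=arm.grab_frame("scene")
im=cv2.resize(F["image"][:,:,::-1],None,fx=4,fy=4)[400:950,500:1150]; cv2.imwrite("pics/s6.png",im)
```

```text
z 153.9 F [-2.5  1.5  2. ] st [-1.325e+02 -1.000e-01] az 74.8
```

View pics/s6.png

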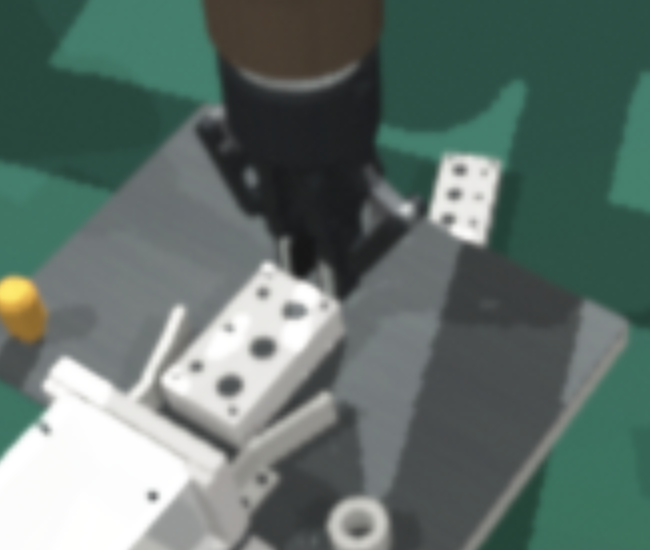

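The block is entering the mouth straight, at (255,350), with even gaps to both rails. Continuing.

Call:
apply_moves(
  commands=[
    [[0.005,-0.001,0],[0,0,0]],
    [[0.005,-0.002,0],[0,0,0]],
    [[0.005,-0.001,0],[0,0,0]],
    [[0.005,-0.001,0],[0,0,0]],
    [[0.005,-0.002,0],[0,0,0]],
    [[0.005,-0.001,0],[0,0,0]],
    [[0.005,-0.001,0],[0,0,0]],
    [[0.005,-0.002,0],[0,0,0]],
  ],
)

```text
clock: 12.5
tool_pos: [600.1, 47.0, 153.7]
orientation: [0.579, -0.456, 0.543, 0.402]
wrist_force: [-2.7, 1.4, 2.0]
grip_width: 18.6
```

Call:
apply_moves(
  commands=[
    [[0.004,-0.001,0],[0,0,0]],
    [[0.004,-0.001,0],[0,0,0]],
    [[0.004,-0.001,0],[0,0,0]],
    [[0.004,-0.001,0],[0,0,0]],
    [[0.004,-0.001,0],[0,0,0]],
    [[0.004,-0.001,0],[0,0,0]],
  ],
)

```text
clock: 13.25
tool_pos: [625.3, 40.4, 153.7]
orientation: [0.579, -0.456, 0.544, 0.402]
wrist_force: [-2.9, 0.7, 1.9]
grip_width: 19.0
```

Run:
```python
from h import *
st(); F=arm.grab_frame("scene")
im=cv2.resize(F["image"][:,:,::-1],None,fx=4,fy=4)[400:1000,350:1000]; cv2.imwrite("pics/s7.png",im)
```

```text
z 153.7 F [-2.9  0.7  1.9] st [-61.8  -0.2] az 74.8
```

View pics/s7.png

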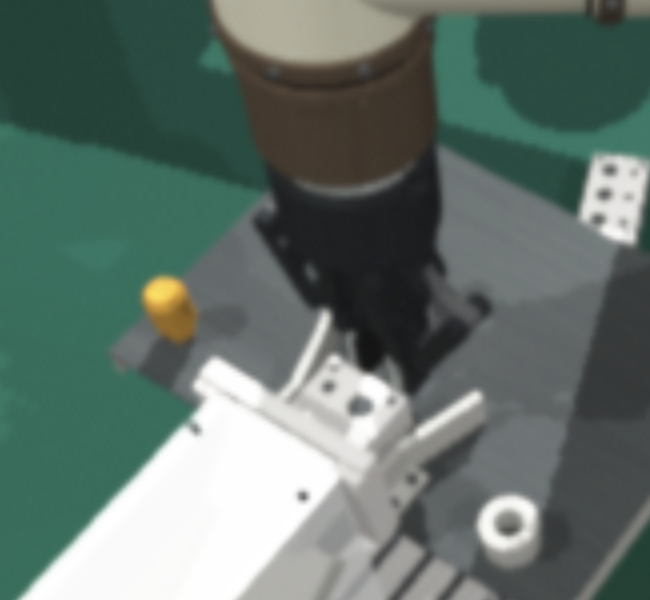

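The block is through the flap, with about a third still visible at (355,390). The rails, bush and silencer are undisturbed. Continuing slowly.

Call:
apply_moves(
  commands=[
    [[0.004,-0.001,0],[0,0,0]],
    [[0.004,-0.001,0],[0,0,0]],
    [[0.004,-0.001,0],[0,0,0]],
    [[0.004,-0.001,0],[0,0,0]],
    [[0.004,-0.001,0],[0,0,0]],
    [[0.004,-0.001,0],[0,0,0]],
  ],
)

```text
clock: 14.05
tool_pos: [651.5, 33.9, 153.7]
orientation: [0.579, -0.456, 0.543, 0.402]
wrist_force: [-3.1, 0.1, 2.0]
grip_width: 18.8
```

Call:
apply_moves(
  commands=[
    [[0.004,-0.001,0],[0,0,0]],
    [[0.003,-0.001,0],[0,0,0]],
    [[0,0,0],[0,0,0]],
  ],
)

```text
clock: 14.42
tool_pos: [659.6, 31.7, 153.7]
orientation: [0.579, -0.456, 0.543, 0.402]
wrist_force: [-2.5, -0.1, 2.1]
grip_width: 18.7
```

Run:
```python
from h import *
st(); F=arm.grab_frame("scene")
print([(round(m["conf"],2),np.round(m["centre"])) for m in arm.cut_out("scene","block_center")])
im=cv2.resize(F["image"][:,:,::-1],None,fx=4,fy=4)[550:1120,200:950]; cv2.imwrite("pics/s8.png",im)
```

```text
z 153.7 F [-2.5 -0.1  2.1] st [-26.4   0.3] az 74.8
[(0.82, array([240., 147.])), (0.62, array([314., 213.]))]
```

View pics/s8.png

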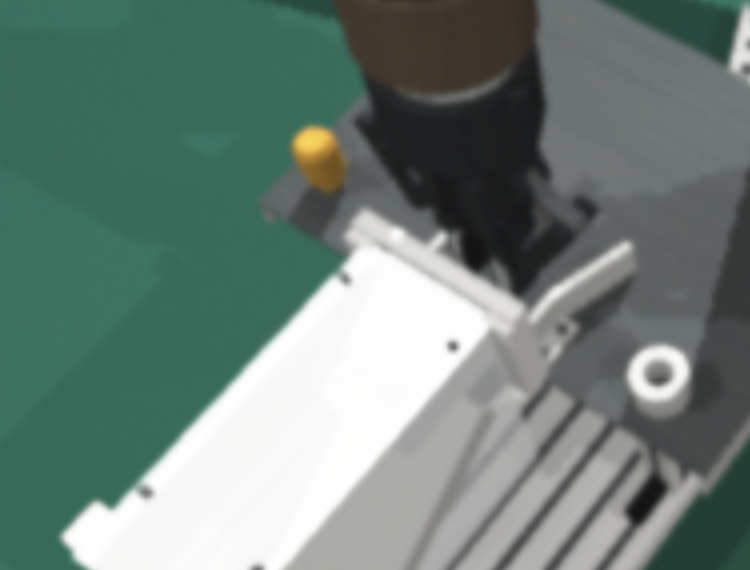

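The fingers are still in contact at about 2.5 N, so the block hasn't tipped yet. That was my 12th picture, so from here I rely on force and pixel numbers. I'm advancing in small steps.

Call:
apply_moves(
  commands=[
    [[0.002,-0.001,0],[0,0,0]],
    [[0.002,0,0],[0,0,0]],
    [[0,0,0],[0,0,0]],
    [[0,0,0],[0,0,0]],
  ],
)

```text
clock: 15.02
tool_pos: [663.4, 30.7, 153.6]
orientation: [0.579, -0.456, 0.543, 0.402]
wrist_force: [-2.5, 0.4, 2.6]
grip_width: 18.6
```

```bash
cat >> h.py <<'E'
def roi(n):
    # green-free look under the guard's left side, scene camera
    F=arm.grab_frame(n); return F["image"].astype(int)
E
python3 - <<'E'
from h import *
st(); p=np.load("st.npy")
f=arm.grab_frame("scene"); np.save("sc_before.npy",f["image"]); print(proj(f,place(p,[[152,0,80],[152,25,80],[152,-25,94],[4,0,170]])).round())
t=arm.grab_frame("top"); np.save("top_before.npy",t["image"]); print(proj(t,place(p,[[152,0,94],[100,0,110]])).round())
for n in("top","scene"): print([(round(m["conf"],2),np.round(m["centre"])) for m in arm.cut_out(n,"flap")],[(round(m["conf"],2),np.round(m["centre"])) for m in arm.pinpoint(n,"block_center")])
E
```

```text
z 153.6 F [-2.5  0.4  2.6] st [-22.5   0.3] az 74.8
[[125. 287.]
 [134. 294.]
 [114. 279.]
 [163. 213.]]
[[326.  92.]
 [322. 108.]]
[] [(0.61, array([212., 208.]))]
[(0.43, array([370., 191.]))] [(0.9, array([314., 215.])), (0.59, array([241., 151.]))]
```

Call:
apply_moves(
  commands=[
    [[0.002,-0.001,0],[0,0,0]],
    [[0.002,0,0],[0,0,0]],
    [[0,0,0],[0,0,0]],
    [[0,0,0],[0,0,0]],
  ],
)

```text
clock: 15.82
tool_pos: [667.4, 29.6, 153.6]
orientation: [0.579, -0.456, 0.543, 0.402]
wrist_force: [-2.9, 0.8, 1.9]
grip_width: 19.0
```

Run:
```python
from h import *
st()
for n,b in(("scene","sc_before.npy"),("top","top_before.npy")):
    d=np.abs(arm.grab_frame(n)["image"].astype(int)-np.load(b)).sum(2); v,u=np.where(d>60); print(n,len(v),(u.min(),u.max(),v.min(),v.max()) if len(v) else 0)
    if n=="scene": print(d[265:305,105:150].max(), d[265:305,105:150].mean())
    else: print(d[80:120,310:340].max(), d[80:120,310:340].mean())
```

```text
z 153.6 F [-2.9  0.8  1.9] st [-18.3   0.4] az 74.8
scene 2825 (np.int64(106), np.int64(311), np.int64(0), np.int64(336))
9 3.153888888888889
top 3171 (np.int64(44), np.int64(366), np.int64(77), np.int64(383))
347 24.748333333333335
```

Run:
```python
from h import *
im=arm.grab_frame("top")["image"].astype(int); b=np.load("top_before.npy").astype(int)
d=np.abs(im-b).sum(2)
print(d[72:160:4,290:360:5]); print(im[72:160:4,290:360:5].sum(2)//3)
s=arm.get_state(); print(s["wrist_force"],s["ft_torque"],s["effort"].round(1))
for k in("flap","block_center"): print(k,[(round(m["conf"],2),np.round(m["centre"])) for m in arm.cut_out("top",k)])
f=arm.grab_frame("wrist"); print([(round(m["conf"],2),np.round(m["centre"]),m["mask"].sum()) for m in arm.cut_out("wrist","block_center")])
p=np.load("st.npy"); print("block rear top corners would be", proj(f,place(p,[[-8,-25,168],[-8,25,168],[152,0,80]])).round())
```

```text
[[  5  14   8   4   7   8  12   2   3   0   2   2   1   0]
 [  4   5  19  13   2   7   2   2   3   2   5   3   1   5]
 [  6   5   1  16   3   6   2   3   1   6   1  14   6   7]
 [ 83   1  13  22  10   6   4   4   2   3   7   1  15  19]
 [  0  34  18   3   3   0   1   2   2   0   4   0   4   7]
 [  0   9   6  22   3   0   2   0   2   1   3   0   7  12]
 [  8  14   5   8  13   1   2   2   3   1   5   2   9   0]
 [  6   8   5   8   3   0   2   2   1   0   4   0   2   5]
 [  6   8   6   6   3   1   1   2   2   3   0   0   1   4]
 [ 11   5  16   3   0   0  55 313 330  97   0  10   1  10]
 [ 14   6   6  13   0 258  44  45  50  74 298   1   7   0]
 [ 10   2  10  14  71  28   9  32  41  12  56  56   0  13]
 [  6  13 123  20  19  11   7   5   5  36  12  21   7   8]
 [ 53  46  44  77  11   6   7   6  22   8   2  37  41   3]
 [ 67  53  33  59  42   4   8  16  11  15   4  12   8   9]
 [ 30  15  24  17  60  13   6  11   4   4   6  18   4   5]
 [  8   4   3   5  25   4  28  22   1   5   6  22   4   5]
 [  3   0   1   1 272  30  17  14  15   9  11  25  20   9]
 [  1   0   0   0   2  56  54  46  46 
[... 1080 characters left out ...]
16]
 [241 245 250 242 138 128 141 136 136 138 131 119 204 100]
 [250 252 253 250 137 129 137 146 141 141 131 137 213 101]
 [253 253 254 252 227 132 138 159 157 135 126 127 192  99]
 [254 254 254 253 254 156 155 144 139 130 141 110 144 103]
 [254 254 254 254 251 252 193 155 156 204 152 132 107 103]
 [254 254 253 253 248 244 240 197 167  70  83 115 116  84]
 [253 252 251 243 233 135  95 216 124 117 117 111 112  85]]
[-1.98432769  0.72340281  2.48431576] [ 0.17769649  0.86895013 -0.07365556] [ -0.4 -41.2  18.    4.1   0.7   0. ]
flap []
block_center [(0.95, array([211., 205.]))]
[(0.96, array([256., 308.]), np.int64(4102))]
block rear top corners would be [[205. 289.]
 [307. 289.]
 [257. 361.]]
```

Run:
```python
from h import *
f=arm.grab_frame("wrist"); m=arm.cut_out("wrist","block_center")[0]["mask"]; v,u=np.where(m); print(u.min(),u.max(),v.min(),v.max(),m.sum())
for c in range(195,325,12):
    w=np.where(m[:,c])[0]; print(c,(w.min(),w.max()) if len(w) else None,end=' ')
p=np.load("st.npy")
for x in(-16,-12,-8,-4): print(x,proj(f,place(p,[[x,0,140],[x,0,168],[-4,0,210],[30,0,168],[x+85,0,168]])).round()[:,1])
print(f["image"][200:384:6,256].sum(1)//3)
print(f["image"][200:384:6,285].sum(1)//3)
```

```text
228 285 255 350 4136
195 None 207 None 219 None 231 (np.int64(320), np.int64(344)) 243 (np.int64(256), np.int64(347)) 255 (np.int64(256), np.int64(350)) 267 (np.int64(256), np.int64(347)) 279 (np.int64(317), np.int64(345)) 291 None 303 None 315 None -16 [244. 276. 374. 345. 394.]
-12 [250. 282. 374. 345. 398.]
-8 [256. 289. 374. 345. 403.]
-4 [262. 295. 374. 345. 407.]
[107 108 106 109  99  98 100 100 101 106 235 236 237 238 238 251 252 220
 129  66 132 164 163 163 164  68  42  55  54  52  54]
[ 99 101  99 101  98 101 140 195 195 197 195 194 173 209  62  50  47  43
  43  56 149 231 213 213 130  54  44  52  51  53  53]
```

The block's rear face is still flat at about x = -8. Finger friction may be holding the rear down (Fz is about +2 N on the tool), so I'll back off and let it tip.

Call:
apply_moves(
  commands=[
    [[-0.004,0.001,0],[0,0,0]],
    [[0,0,0],[0,0,0]],
    [[0,0,0],[0,0,0]],
    [[0,0,0],[0,0,0]],
  ],
)

```text
clock: 16.77
tool_pos: [664.8, 30.9, 153.5]
orientation: [0.58, -0.457, 0.542, 0.402]
wrist_force: [0.9, -0.3, 0.6]
grip_width: 18.9
```

Run:
```python
from h import *
st(); f=arm.grab_frame("wrist"); 
for m in arm.cut_out("wrist","block_center"): 
    v,u=np.where(m["mask"]); print(m["conf"],u.min(),u.max(),v.min(),v.max(),len(u))
p=np.load("st.npy")
for k,z in(("doorway",140),("lintel",210),("edge",140)):
    for m in arm.pinpoint("wrist",k)[:2]: print(k,m["conf"],m["centre"],(back(f,m["centre"],z)[0,:2]-p[:2])@rot(p[2]))
for x in(-16,-12,-8,-4): print(x,proj(f,place(p,[[x,0,140],[x,0,168]])).round()[:,1])
print(f["image"][200:384:4,256].sum(1)//3)
```

```text
z 153.5 F [ 0.9 -0.3  0.6] st [-21.2   0.9] az 74.8
doorway 0.82 [259.9, 271.9] [0.20139097 2.62328251]
doorway 0.56 [257.3, 185.8] [-54.40961771   1.12571128]
edge 0.73 [257.5, 271.3] [-0.2258211   1.20650219]
edge 0.71 [253.5, 313.3] [32.02405073 -1.33140565]
-16 [249. 281.]
-12 [254. 287.]
-8 [260. 294.]
-4 [266. 300.]
[110 111 110 110 107 111 112 101 101 100 104 104 101 102 109 108 109 100
  79  64  64  64  65  65  66  77 102 104 105 106 105 108 106 105 106 103
 108 108  58  46  54  54  54  54  55  53]
```

Force is down to zero and the block has left the doorway view, so it tipped and slid. I'm drawing the fingers back along the feed line, then lifting.

Call:
apply_moves(
  commands=[
    [[-0.012,0.003,0],[0,0,0]],
    [[-0.015,0.004,0],[0,0,0]],
    [[-0.019,0.005,0],[0,0,0]],
    [[-0.019,0.005,0],[0,0,0]],
    [[-0.019,0.005,0],[0,0,0]],
    [[-0.019,0.005,0],[0,0,0]],
    [[-0.019,0.005,0.01],[0,0,0]],
    [[-0.019,0.005,0.02],[0,0,0]],
  ],
)

```text
clock: 18.02
tool_pos: [513.3, 68.2, 182.2]
orientation: [0.578, -0.456, 0.544, 0.402]
wrist_force: [0.0, -0.4, -0.2]
grip_width: 18.9
```

Call:
apply_moves(
  commands=[
    [[-0.02,0.005,0.03],[0,0,0]],
    [[-0.03,0.008,0.03],[0,0,0]],
    [[-0.03,0.008,0.03],[0,0,0]],
    [[-0.02,0.04,0.02],[0,0,0]],
    [[-0.02,0.04,0.02],[0,0,0]],
    [[0,0.04,0],[0,0,0]],
    [[0,0,0],[0,0,0]],
    [[0,0,0],[0,0,0]],
  ],
)

```text
clock: 19.02
tool_pos: [381.9, 210.3, 318.3]
orientation: [0.58, -0.455, 0.541, 0.404]
wrist_force: [-0.7, 0.3, 0.1]
grip_width: 18.6
```

Run:
```python
from h import *
st(); p=np.load("st.npy"); print(arm.get_state()["clock"])
Z=dict(silencer_mid=159.5,bush_mid=151,driver_mid=12,block_center=80)
for n in("scene","top","wrist"):
    f=arm.grab_frame(n); save(f,n+"9.png",1); print(n,"exp rest px",proj(f,place(p,[[152,0,80],[4,0,170]])).round().tolist())
    for k in Z:
        for m in arm.pinpoint(n,k)[:4]: print("  ",k,round(m["conf"],2),np.round(m["centre"]),back(f,m["centre"],Z[k])[0].round(1))
    for m in arm.cut_out(n,"flap")[:2]+arm.cut_out(n,"block_center"): print("  cut",round(m["conf"],2),np.round(m["centre"]),m["mask"].sum())
# compare with start pictures under guard
for n in("scene","top"):
    a=cv2.imread(f"pics/{n}0.png"); b=cv2.resize(cv2.imread(f"pics/{n}9.png"),None,fx=1.5,fy=1.5); d=np.abs(a.astype(int)-b).sum(2)
    m=(cv2.erode((d>60).astype(np.uint8),np.ones((3,3)))); c,_,s,ce=cv2.connectedComponentsWithStats(m)
    print(n,[(s[i,4],(ce[i]/1.5).round().tolist()) for i in range(1,c) if s[i,4]>25])
```

```text
z 318.3 F [-0.7  0.3  0.1] st [-341.   100.3] az 74.9
19.025
scene exp rest px [[125.0, 287.0], [163.0, 213.0]]
   silencer_mid 0.5 [130. 174.] [617.8 -91.1 159.5]
   bush_mid 0.62 [218. 235.] [693.8 142.1 151. ]
   bush_mid 0.47 [155. 234.] [729.8  20.7 151. ]
   driver_mid 0.59 [367. 203.] [437.1 430.5  12. ]
   block_center 0.63 [316. 214.] [546.5 317.1  80. ]
   block_center 0.61 [241. 152.] [430.6  96.1  80. ]
  cut 0.73 [169. 234.] 23470
  cut 0.85 [313. 211.] 849
  cut 0.52 [240. 148.] 280
top exp rest px [[326.0, 94.0], [316.0, 136.0]]
   silencer_mid 0.7 [316. 132.] [704.   21.8 159.5]
   silencer_mid 0.5 [358. 162.] [623.3 -87.9 159.5]
   bush_mid 0.57 [274. 137.] [688.8 133.8 151. ]
   driver_mid 0.77 [164. 233.] [434.6 443.2  12. ]
   block_center 0.66 [290. 254.] [378.8  83.8  80. ]
   block_center 0.65 [210. 205.] [510.1 307.4  80. ]
  cut 0.51 [322. 138.] 5
  cut 0.87 [290. 255.] 347
  cut 0.61 [209. 203.] 545
wrist exp rest px [[203.0, 405.0], [185.0, 401.0]]
   driver_mid 0.86 [421. 126.] [433.2 440.2  12. ]
   block_center 0.88 [341. 197.] [480.4 300.   80. ]
   blo
[... 1014 characters left out ...]
]), (np.int32(6426), [241.0, 367.0])]
top [(np.int32(4739), [229.0, 76.0]), (np.int32(15807), [177.0, 136.0]), (np.int32(39), [291.0, 92.0]), (np.int32(1625), [103.0, 167.0]), (np.int32(11026), [303.0, 176.0]), (np.int32(50), [277.0, 231.0]), (np.int32(30), [264.0, 235.0]), (np.int32(18472), [203.0, 326.0]), (np.int32(597), [276.0, 285.0]), (np.int32(210), [302.0, 275.0]), (np.int32(480), [343.0, 310.0]), (np.int32(9636), [34.0, 347.0]), (np.int32(354), [97.0, 327.0]), (np.int32(39), [174.0, 320.0]), (np.int32(86), [108.0, 325.0]), (np.int32(894), [283.0, 361.0]), (np.int32(422), [325.0, 375.0]), (np.int32(155), [296.0, 378.0]), (np.int32(99), [315.0, 381.0]), (np.int32(30), [350.0, 383.0])]
```

Bystanders read the same as at the start, and the scene changed at the expected rest pixels around (127,288). One more check: I'll tilt the wrist camera toward the doorway to measure the flap.

Call:
apply_moves(
  commands=[
    [[0,-0.03,0],[-2,-7,0]],
    [[0,-0.03,0],[-2,-7,0]],
    [[0,-0.03,0],[-2,-7,0]],
    [[0,-0.02,0],[-1,-3,0]],
    [[0,0,0],[0,0,0]],
    [[0,0,0],[0,0,0]],
  ],
)

```text
clock: 20.82
tool_pos: [393.5, 90.2, 325.5]
orientation: [0.649, -0.567, 0.428, 0.274]
wrist_force: [0.6, -0.2, -0.2]
grip_width: 18.5
```

Run:
```python
from h import *
st(); p=np.load("st.npy"); f=arm.grab_frame("wrist"); save(f,"w9.png",1)
Q=proj(f,place(p,[[4,30,198],[4,-30,198],[4,-30,144],[4,30,144],[152,0,80],[0,0,140]])); print(Q.round().tolist())
for k in("flap","block_center"): print(k,[(round(m["conf"],2),np.round(m["centre"]),m["mask"].sum()) for m in arm.cut_out("wrist",k)])
H=cv2.getPerspectiveTransform(np.float32(proj(f,place(p,[[4,-40,210],[4,40,210],[4,40,120],[4,-40,120]]))),np.float32([[0,0],[80,0],[80,90],[0,90]]))
w=cv2.warpPerspective(f["image"],H,(80,90)); g=w.mean(2).astype(int)
print("rows z=210..120 step 4, cols y=-40..40 step 5"); print(g[::4,::5]); print(w[::6,40].tolist())
```

```text
z 325.5 F [ 0.6 -0.2 -0.2] st [-298.6  -12.7] az 75.8
[[282.0, 286.0], [243.0, 285.0], [244.0, 255.0], [281.0, 255.0], [260.0, 265.0], [263.0, 252.0]]
flap [(0.87, array([257., 273.]), np.int64(993))]
block_center [(0.8, array([244.,  19.]), np.int64(1714)), (0.6, array([441.,  83.]), np.int64(3424))]
rows z=210..120 step 4, cols y=-40..40 step 5
[[188 255 254 255 255 255 255 255 255 255 255 255 255  39  47  38]
 [159 253 253 253 253 253 252 252 252 253 253 253 242  32  46  38]
 [153 253 252 251 249 250 249 250 250 250 250 249 217  33  48  39]
 [132 223 151 223 221 193 220 194 214 211 216 208 150  31  48  36]
 [124 237 181 224 215 219 221 196 227 224 214 223 165  33  69  70]
 [112 243 210 240 240 239 239 239 239 238 239 240 165  35  88 237]
 [ 91 244 211 240 239 240 239 239 240 240 240 240 152  36  85 253]
 [ 84 243 208 238 238 238 238 239 238 238 238 239 141  36  85 247]
 [ 87 248 210 238 239 238 238 238 238 237 237 238 140  37  76 228]
 [100 245 213 241 240 240 239 240 239 239 238 240 148  37  42 132]
 [ 94 241 210 239 239 239 239 239 239 239 239 240 140  38  39 132]
 [ 98 238 215 
[... 346 characters left out ...]
 235 235 233 232 232 233 178  38  63 157]
 [197 227  75 111 131 127 130 134 110 122 123 127 101  38  72 160]
 [200 176  72  91 108 108 104 104 104 104 101 102  82  39  80 159]
 [138 136  72 100 110 109 111 111 112 111 105 102  83  37  94 160]
 [109 132  76 110 112 111 111 112 112 112 106 102  86  38 105 160]
 [117 132  89 112 112 111 112 112 112 112 107 104  91  37 111 159]
 [125 131 102 111 111 110 111 111 112 112 107 104  93  38 114 160]]
[[255, 255, 255], [251, 251, 251], [214, 214, 214], [237, 238, 237], [240, 241, 241], [237, 238, 238], [239, 240, 239], [240, 241, 241], [239, 239, 239], [237, 237, 237], [238, 238, 238], [180, 182, 181], [100, 103, 110], [106, 110, 117], [108, 112, 117]]
```

The rectified doorway shows one uniform bright sheet from z ≈ 195 down to ≈ 144 mm across the full flap width, so the flap hangs shut. The robot is clear, so I'm handing in.

```bash
python3 -c "
from bench import arm
print(arm.finish_job())"
```

```text
the job is handed in; nothing more can be done
None
```

The block went through the flap and down the slide, the flap is shut behind it, and I handed the job in at about 21 s of the 61 s. I never saw the block resting against the stop, because the guard hides it; that part is inferred.

**What I did:** I squared and centred the block with a gentle side push. Then I pushed it from behind with two fingertips, flat on the sheet, at about 3 N. The block stayed flat until I backed the fingers off about 3 mm, so finger friction was probably holding it. It then tipped and slid, and I drew the fingers back and clear.

**Last checks:**
- **Block:** the force fell to zero, and no view found it on the table any more. The scene picture changed only slightly, at the pixels where it should come to rest.
- **Flap:** the wrist image, flattened onto the flap's plane, shows an unbroken sheet down to about 4 mm above the table.
- **Bystanders:** the bush, silencer and screwdriver were found where they started, within about 10 mm, which is roughly how far the detections scatter.

**What disagreed or failed:**
- In the last top view, one silencer detection fell on the flap frame. I took it as false because a second one matched the silencer's own place.
- The two fixed cameras put the station about 7 mm apart, so I used the wrist view.
- The viewer's 12-picture limit was used up, so the last checks were numerical only.

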